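Fill the seasoning caddy

ROBOT

A 7-joint arm with a two-finger parallel gripper is mounted at the origin on a cart in front of the work surface, level with it; the furniture and walls round the work are solid. World frame = base frame: x ahead of the robot, y to its left, z up, the work surface at z = 0. Lengths are in m, angles in degrees, forces in N, time in s.
With the tool pointing down it reaches from about 0.425 to 0.825 m from the base axis. Payload 3.6 kg.
Tool frame: the origin (TCP) lies between the finger pads; the fingertips stand 22 mm ahead of it and the grasp point (between the pads) lies 3 mm ahead of it (robot.finger_overhang is the distance from the TCP to the fingertips, in m); z points along the fingers, y is the line along which they close (so a half turn about z gives the same grasp; the last joint's range is limited). The gripper opens to 85 mm and grips with 20 to 120 N. Pads are 22 mm wide; open, the fingers measure 114 mm over their backs; the gripper's body (76 mm by 85 mm) begins 54 mm behind the grasp point. The pads swing forward as they close: fully open they stand 13 mm farther back than shut.
Start: joints at [74.112, 35.231, -0.722, 81.555, 0.464, 63.22, -2.315], TCP at [0.161, -0.63, 0.253] pointing down, gripper open.
Joint ranges: [-178.69, 178.69], [-17.37, 117.87], [-77.05, 75.6], [15.02, 138.74], [-78.02, 258.01], [0.78, 113.62], [-162.83, 162.83]. Speed limits (degrees/s): [159.86, 159.86, 180, 180, 180, 180, 180].

INTERFACE

Orientations are given as a 3x3 rotation matrix whose columns are the frame's x, y, z axes.
In Python, from rig import robot, planner, optics gives the robot as it stands. Calls block until the motion is done:
- robot.move_pose(position, orientation): joint-space move of the TCP to a pose.
- robot.line_to(position, ori=None, speed=0.15): straight line of the TCP; ori=None keeps the orientation; speed is the mean speed in m/s.
- robot.goto_joints(angles): joint-space move.
- robot.set_gripper(opening, grip_force=None): finger opening in m; grip_force is the grip in N (None keeps the last); returns when the fingers have stopped.
- robot.hold(seconds).
- planner.solve_ik(position, orientation): joint angles nearest the present ones, or None.
- optics.camera(name): name is "scene" or "top" or "wrist"; returns (picture, depth): 400x640x3 uint8, red, green, blue; 400x640 float32, m along the optical axis (not along the pixel's ray), 0 where there is no reading.
- optics.camera_info(name): a dict with "K" (3x3 intrinsics, pixels), "R" (3x3) and "t" (3): a world point X has camera coordinates R X + t; the wrist camera has in their place "T_tool_cam" (4x4, takes a point from camera to tool coordinates, whose origin is the TCP and whose axes are the flange's). Camera axes: x right, y down, z forward; pixel columns grow to the right and rows downward; lengths in m; the calibration is good to about 2 mm. A picture is of the moment at which its call begins: read the wrist's pose just before it. camera_info takes no time and is no camera call.
A pose or a line that the arm cannot do raises robot.IKError and nothing moves.
- robot.finish_job(): hands the job in; it is judged then, once.
Readings, each from a call of its own:
- robot.get_time_s(): time.
- robot.get_q(): joint angles.
- robot.get_qd(): joint speeds.
- robot.get_effort(): joint torques, N m.
- robot.get_tool_pos(): TCP position.
- robot.get_eef_rot(): TCP orientation.
- robot.get_wrist_force(): force on the tool from outside, world axes, zero at the start.
- robot.get_torque(): the same for the moment, N m.
- robot.get_opening(): finger opening in m.
- robot.get_grasp_force(): force on a finger pad.
Only numpy, scipy, OpenCV 4.12 (cv2) and the standard library are available. Lean on these libraries where they do the work, as an engineer would, in place of code of your own. Each camera call takes 0.05 s, during which the arm holds its last target. There are 200 camera calls.

TASK

Gather the two spice jars, the salt shaker and the food tin into the wooden caddy, each standing upright on the floor of its own cell: the spice jars in the two equal cells along the high back board (either jar in either cell), the food tin in the wide front cell and the salt shaker in the narrow front cell. Set each one down rather than dropping it in. Leave the drinking glass, the paper cup and the wide preserve jar standing where they are.

Things in the scene. Friction and masses are not known exactly. Their poses are not given: they have to be found in the camera images.
- caddy: Wooden caddy 160x168 mm (x by y), fixed, any yaw. Origin centre of underside, z up, +x to its back board (68 mm high, finger slot). Floor 6 thick; other walls (5 thick) and dividers (4) 30 high. Cells, centre (x,y) and inner size x by y, mm: back, for jars, (42,40.5) and (42,-40.5), 66x77; wide front, for the tin, (-35,33), 80x92; narrow front, for salt, (-35,-48), 80x62. Low things first.
- food_tin: Closed metal food tin with a printed paper wrap, a plain cylinder 57 mm in diameter, 72 mm high, about 0.18 kg. Origin at the centre of its underside, z up along its axis. Stands upright on the worktop at the start.
- salt_shaker: Salt shaker, slightly waisted clear body with white salt, 44 mm in diameter up to about 70 mm; grey domed cap narrowing to 34 mm or less; 90 mm high in all, about 0.1 kg. Origin at the centre of its underside, z up along its axis. Stands upright on the worktop at the start.
- spice_jar_a: Spice jar, slim cylinder 42 mm in diameter with a screw lid 45 mm in diameter from 85 mm up to the top at 106 mm; about 0.11 kg. Origin at the centre of its underside, z up along its axis. Stands upright on the worktop at the start.
- spice_jar_b: The other spice jar, same shape: 42 mm in diameter, lid 44 mm in diameter from 85 mm up to the top at 105 mm; about 0.11 kg. Origin at the centre of its underside, z up along its axis. Stands upright on the worktop at the start.
- drinking_glass: Look-alike, to be left alone: small open clear drinking glass, 48 mm in diameter at the rim, 58 mm high. Origin at the centre of its underside, z up along its axis. Stands upright on the worktop at the start.
- paper_cup: Look-alike, to be left alone: open white cup with a printed ring pattern, 75 mm in diameter at the rim, 84 mm high. Origin at the centre of its underside, z up along its axis. Stands upright on the worktop at the start.
- preserve_jar: Look-alike, to be left alone: wide amber glass preserve jar with a steel lid and no wrap, 62 mm in diameter, 92 mm high. Origin at the centre of its underside, z up along its axis. Stands upright on the worktop at the start.
Mind the look-alikes: they are no part of the job. What is shaped like the food_tin but blue or red is not meant.

How it is judged:
By the outcome, as a careful person would: the job done as asked, in the order asked, and still so for the second after the job is handed in, with the robot touching nothing.
It also fails if it takes over 106 s, if anything falls off the work surface, if the arm or the gripper's body presses on something with over 40 N, if the wrist force passes 120 N, or if a joint passes its speed limit or range.

## Working session

There is one attempt and no reset: what is moved stays moved. The work goes in short steps, each a Python script; the robot and the scene stay as the last script left them, time stands still between calls to the robot, and variables do not carry over. Pictures are saved under pics/ and viewed, at most 14 in all, crops included, and the job is handed in when it is done.

```bash
ls; mkdir -p pics; python3 - <<'E'
from rig import robot, planner, optics
import cv2,numpy as np
for n in ("scene","top"):
    im,d=optics.camera(n); cv2.imwrite(f"pics/{n}0.png",im[:,:,::-1]); np.save(f"{n}0.npy",d)
    print(n,{k:np.round(v,3).tolist() for k,v in optics.camera_info(n).items() if k in "KRt"})
print(robot.get_eef_rot().round(3) if hasattr(robot.get_eef_rot(),'round') else robot.get_eef_rot(), robot.get_time_s())
E
```

```text
pics
scene {'K': [[493.348, 0.0, 331.461], [0.0, 493.348, 203.276], [0.0, 0.0, 1.0]], 'R': [[-0.55, -0.835, -0.022], [-0.407, 0.291, -0.866], [0.729, -0.467, -0.5]], 't': [0.281, 0.229, 1.029]}
top {'K': [[495.798, 0.0, 320.298], [0.0, 495.798, 197.284], [0.0, 0.0, 1.0]], 'R': [[0.026, -1.0, 0.005], [-0.995, -0.026, -0.096], [0.096, -0.002, -0.995]], 't': [-0.013, 0.511, 1.386]}
[[ 0.969  0.248 -0.001]
 [ 0.248 -0.969  0.002]
 [-0.    -0.002 -1.   ]] 0.1
```

View pics/scene0.png

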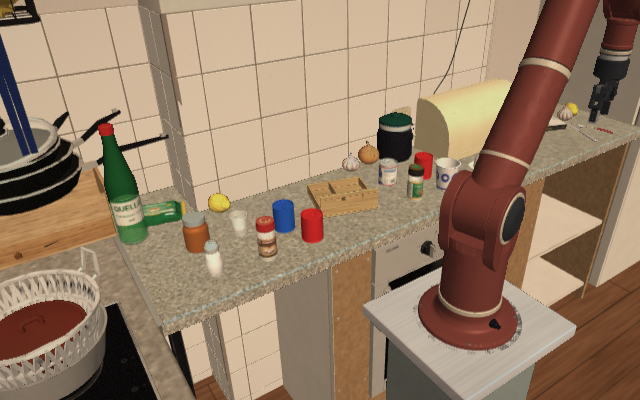

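View pics/top0.png

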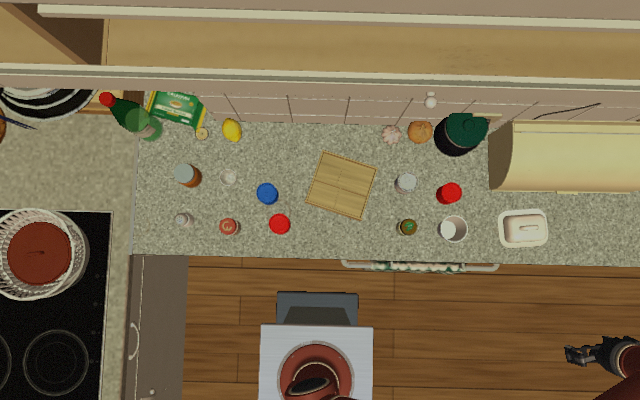

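The wrapped tin is at top (406,183). The spice jars are at (228,227) and (408,227), and the salt shaker at (183,218). The look-alikes are the preserve jar (187,174), the glass (229,177), the cup (453,229), and the red and blue tins. Next I'll build a height map from the depth images.

```bash
cat > h.py <<'E'
import numpy as np,cv2
from rig import robot, planner, optics
def cloud(n,d):
    i=optics.camera_info(n);K,R,t=[np.array(i[k]) for k in("K","R","t")]
    v,u=np.mgrid[:400,:640]
    P=np.stack([(u-K[0,2])/K[0,0]*d,(v-K[1,2])/K[1,1]*d,d],-1)
    return (P-t.ravel())@R, d>0
E
python3 - <<'E'
from h import *
d=np.load("top0.npy");X,ok=cloud("top",d)
print("table z",np.median(X[210:220,150:170,2]),np.median(X[235:245,300:400,2]), "edge", X[248,340],X[125,300],"shelf",X[50,300],X[88,300],X[82,300])
ms=ok&(X[...,2]>.02)&(X[...,2]<.2)
ms[:110]=0; ms[255:]=0
n,l,s,c=cv2.connectedComponentsWithStats(ms.astype(np.uint8))
for k in range(1,n):
    if s[k,4]<40: continue
    p=X[l==k]; zt=np.percentile(p[:,2],97); tp=p[p[:,2]>zt-.012]
    print(c[k].round(),s[k,4],"ztop %.3f"%zt,"ctr",((tp.max(0)+tp.min(0))/2)[:2].round(3),"size",np.ptp(tp,0)[:2].round(3))
# scene depth
d=np.load("scene0.npy");X,ok=cloud("scene",d)
ms=ok&(X[...,2]>.015)&(X[...,2]<.2)&(X[...,0]>.35)&(X[...,0]<.8)&(abs(X[...,1])<.6)
n,l,s,c=cv2.connectedComponentsWithStats(ms.astype(np.uint8))
print("scene")
for k in range(1,n):
    if s[k,4]<60: continue
    p=X[l==k]; zt=np.percentile(p[:,2],97); 
    print(c[k].round(),s[k,4],"ztop %.3f"%zt,"min",p.min(0).round(3),"max",p.max(0).round(3))
a=cv2.imread("pics/top0.png")[110:260,140:480]
cv2.imwrite("pics/c1.png",cv2.resize(a,(800,353),interpolation=cv2.INTER_CUBIC))
a=cv2.imread("pics/scene0.png")[150:290,170:480]
cv2.imwrite("pics/c2.png",cv2.resize(a,(800,361),interpolation=cv2.INTER_CUBIC))
E
```

```text
table z 0.00010428688789153838 -0.0011206920966075383 edge [ 0.36900265 -0.06044    -0.00529119] [7.24907087e-01 6.50858401e-02 3.57185240e-04] shelf [0.65671056 0.036637   0.73271799] [0.59447242 0.03414295 0.75036493] [0.59526328 0.03332117 0.7738047 ]
[ 44. 113.] 336 ztop 0.199 ctr [0.688 0.707] size [0.022 0.144]
[ 95. 111.] 121 ztop 0.060 ctr [0.722 0.643] size [0.037 0.084]
[157. 122.] 1264 ztop 0.193 ctr [0.687 0.494] size [0.042 0.057]
[509. 143.] 17658 ztop 0.193 ctr [ 0.669 -0.628] size [0.136 0.366]
[  2. 129.] 120 ztop 0.080 ctr [0.671 0.888] size [0.057 0.017]
[391. 134.] 295 ztop 0.055 ctr [ 0.698 -0.199] size [0.035 0.034]
[340. 186.] 662 ztop 0.069 ctr [ 0.474 -0.037] size [0.049 0.158]
[187. 175.] 497 ztop 0.096 ctr [0.562 0.373] size [0.053 0.054]
[227. 176.] 160 ztop 0.062 ctr [0.558 0.26 ] size [0.045 0.048]
[407. 182.] 397 ztop 0.074 ctr [ 0.557 -0.24 ] size [0.054 0.057]
[267. 193.] 375 ztop 0.075 ctr [0.515 0.15 ] size [0.056 0.055]
[450. 193.] 415 ztop 0.074 ctr [ 0.53  -0.361] size [0.058 0.056]
[ 40. 234.] 3409 ztop 0.148 ctr [0.395 0.72 ] size [0.116 0.215]
[... 304 characters left out ...]
 size [0.043 0.043]
[407. 227.] 288 ztop 0.110 ctr [ 0.431 -0.239] size [0.04  0.044]
scene
[331. 145.] 18063 ztop 0.193 min [ 0.391 -0.6    0.015] max [0.8  0.32 0.2 ]
[418. 173.] 789 ztop 0.103 min [ 0.404 -0.389  0.015] max [ 0.558 -0.211  0.105]
[ 86. 170.] 226 ztop 0.199 min [0.718 0.514 0.157] max [0.8 0.6 0.2]
[122. 209.] 3856 ztop 0.190 min [0.655 0.354 0.015] max [0.799 0.6   0.2  ]
[333. 205.] 1854 ztop 0.068 min [ 0.399 -0.158  0.015] max [0.645 0.144 0.072]
[273. 226.] 1268 ztop 0.104 min [0.394 0.123 0.015] max [0.545 0.272 0.107]
[201. 239.] 1313 ztop 0.091 min [0.413 0.346 0.015] max [0.587 0.407 0.093]
[238. 221.] 334 ztop 0.056 min [0.532 0.237 0.015] max [0.583 0.285 0.058]
```

View pics/c1.png

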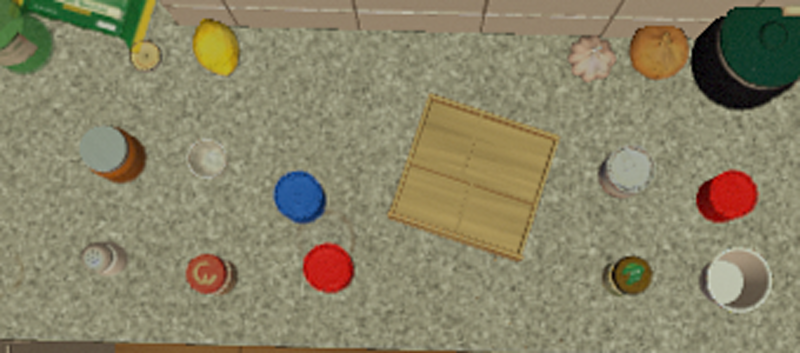

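View pics/c2.png

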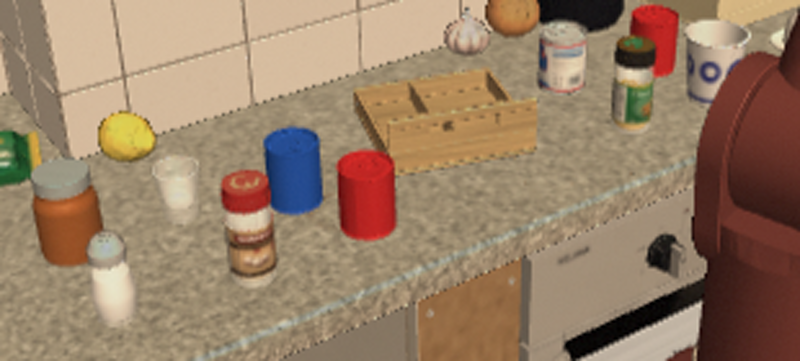

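The caddy's high back board faces the robot, at about 165° yaw. I'll fit its pose to the clouds from both cameras and fit the object circles too.

```bash
python3 - <<'E'
from h import *
from scipy.optimize import minimize,least_squares
C={}
for n in("top","scene"):
    X,ok=cloud(n,np.load(n+"0.npy")); C[n]=X[ok]
def model(x,y):
    z=np.zeros_like(x); ins=(abs(x)<.08)&(abs(y)<.084); z[ins]=.006
    w=ins&((x<-.075)|(abs(y)>.079)|(abs(x-.007)<.002)|((x<.007)&(abs(y+.015)<.002)))
    z[w]=.03; z[ins&(x>.075)]=.068; return z
def cost(p,P):
    c,s=np.cos(p[2]),np.sin(p[2]); d=P[:,:2]-p[:2]
    return np.minimum(abs(P[:,2]-model(d@[c,s],d@[-s,c])),.03).mean()
def sel(P): return P[(np.hypot(P[:,0]-.53,P[:,1]+.04)<.125)&(P[:,2]<.1)]
for nm,P in (("top",sel(C["top"])),("scene",sel(C["scene"])),("both",np.vstack([sel(C["top"]),sel(C["scene"])]))):
    best=min((minimize(cost,[x,y,np.radians(a)],args=(P,),method="Nelder-Mead",options=dict(initial_simplex=np.array([[x,y,np.radians(a)],[x+.01,y,np.radians(a)],[x,y+.01,np.radians(a)],[x,y,np.radians(a+5)]]))) for x in(.52,.54) for y in(-.055,-.04) for a in(155,163,170,195)),key=lambda r:r.fun)
    print(nm,best.x[:2].round(4),np.degrees(best.x[2]).round(1),best.fun.round(5))
# corners from the picture
i=optics.camera_info("top");K,R,t=[np.array(i[k]) for k in("K","R","t")];t=t.ravel()
for u,v,z in((322.7,150.8,.03),(376.7,168.2,.03),(360.6,220.1,.068),(304.9,201.4,.068)):
    r=R.T@np.linalg.inv(K)@[u,v,1];o=-R.T@t;print("corner",(o+r*(z-o[2])/r[2])[:2].round(4))
# side-surface circle fits
for nm,x,y,r,z0,z1 in(("tin",.557,-.24,.0285,.012,.065),("salt",.435,.377,.022,.012,.06),("red",.42,.247,.021,.012,.08),("green",.431,-.239,.021,.012,.08)):
  for n in C:
    P=C[n];P=P[(np.hypot(P[:,0]-x,P[:,1]-y)<r+.015)&(P[:,2]>z0)&(P[:,2]<z1)]
    if len(P)>30:
      f=least_squares(lambda c:np.hypot(P[:,0]-c[0],P[:,1]-c[1])-r,[x,y],loss="soft_l1",f_scale=.002);print(nm,n,len(P),f.x.round(4),"rms",np.sqrt((f.fun**2).mean()).round(4))
P=C["top"];b=P[(P[:,0]>.63)&(P[:,0]<.74)&(P[:,1]<-.25)&(P[:,1]>-.37)];print("canister top",np.percentile(b[:,2],[50,90]),b[b[:,2]>.05].min(0))
E
```

```text
top [ 0.5491 -0.059 ] 162.9 0.00336
scene [ 0.5551 -0.0599] 162.0 0.01214
both [ 0.5492 -0.059 ] 162.9 0.00659
corner [ 0.6443 -0.0033]
corner [ 0.5981 -0.1585]
corner [ 0.447 -0.112]
corner [0.4945 0.0423]
tin top 114 [ 0.5578 -0.241 ] rms 0.0073
tin scene 322 [ 0.5577 -0.2399] rms 0.0051
salt top 96 [0.4376 0.3814] rms 0.0019
salt scene 313 [0.4394 0.3788] rms 0.002
red top 63 [0.4201 0.2451] rms 0.0007
red scene 450 [0.4182 0.2486] rms 0.0017
green top 67 [ 0.4308 -0.2375] rms 0.0005
green scene 332 [ 0.4302 -0.2372] rms 0.0023
canister top [0.73194873 0.73493433] [ 0.63000291 -0.36999956  0.05001732]
```

Both methods put the caddy at about (0.547, -0.0585) with yaw 162.9°. I'll write the pick-and-place helper, check IK, then do the tin.

```bash
cat >> h.py <<'E'
CAD=np.array([.547,-.0585]);Y=np.radians(162.9);ZT=.27
OBJ=dict(tin=((.557,-.240),.056,.057,72.9,(-.035,.033),40),salt=((.4375,.379),.052,.044,72.9,(-.035,-.048),35),
 red=((.4193,.2465),.093,.045,-17.1,(.042,-.0405),35),green=((.4307,-.238),.093,.045,-17.1,(.042,.0405),35))
def ori(a):
    c,s=np.cos(np.radians(a)),np.sin(np.radians(a));return np.array([[c,s,0],[s,-c,0],[0,0,-1.]])
def cell(p):
    c,s=np.cos(Y),np.sin(Y);return CAD+np.array([[c,-s],[s,c]])@np.array(p)
def F(): return np.array(robot.get_wrist_force())
def go(x,y,z,R=None,speed=.25): robot.line_to([float(x),float(y),float(z)],R,speed)
def pick(n,first=False):
    (x,y),h,w,a,_,f=OBJ[n];R=ori(a)
    robot.set_gripper(.082)
    if first: robot.move_pose([x,y,ZT],R)
    else: go(x,y,ZT,R)
    go(x,y,h+.04,None,.2); go(x,y,h+.003,None,.08)
    robot.set_gripper(w-.02,f); print(n,"opening",robot.get_opening(),"grip",robot.get_grasp_force(),"t",robot.get_time_s())
    go(x,y,h+.03,None,.08); go(x,y,ZT); print("lifted",robot.get_opening(),robot.get_grasp_force(),F().round(2))
def place(n):
    _,h,w,a,c,f=OBJ[n];R=ori(a);x,y=cell(c)
    go(x,y,ZT,R); z=h+.003+.006
    go(x,y,z+.03,None,.2); go(x,y,z+.006,None,.05); robot.hold(.2); f0=F()[2]
    for k in range(10):
        z1=z+.005-.001*k; go(x,y,z1,None,.02)
        if F()[2]-f0>2.5: break
    print("touch at",round(z1-z,4),"dF",F()[2]-f0,"grip",robot.get_grasp_force())
    robot.set_gripper(w+.018); robot.hold(.1)
    go(x,y,z+.06,None,.1); go(x,y,ZT); print("t",robot.get_time_s(),"F",F().round(2))
E
python3 - <<'E'
from h import *
for n,(p,h,w,a,c,f) in OBJ.items():
    for q in (p,cell(c)):
        print(n,np.round(q,3),[None if planner.solve_ik([*map(float,q),z],ori(a)) is None else np.round(planner.solve_ik([*map(float,q),z],ori(a))).tolist() for z in(ZT,h+.003)])
pick("tin",True)
im,d=optics.camera("scene");cv2.imwrite("pics/s1.png",cv2.resize(im[100:300,170:490,::-1],(800,500)))
E
```

```text
tin [ 0.557 -0.24 ] [[33.0, 32.0, -20.0, 87.0, 12.0, 63.0, -6.0], [30.0, 46.0, -14.0, 99.0, 17.0, 37.0, -11.0]]
tin [ 0.571 -0.1  ] [[23.0, 30.0, -25.0, 92.0, 14.0, 61.0, -22.0], [18.0, 44.0, -16.0, 104.0, 19.0, 35.0, -27.0]]
salt [0.438 0.379] [[-9.0, 40.0, -61.0, 91.0, 36.0, 71.0, -94.0], [-23.0, 48.0, -32.0, 103.0, 38.0, 40.0, -94.0]]
salt [ 0.595 -0.023] [[16.0, 31.0, -25.0, 89.0, 14.0, 63.0, -30.0], [9.0, 45.0, -15.0, 101.0, 18.0, 36.0, -33.0]]
red [0.419 0.246] [[-3.0, 24.0, -43.0, 106.0, 19.0, 57.0, -161.0], [-25.0, 35.0, -11.0, 117.0, 14.0, 29.0, -154.0]]
red [ 0.519 -0.007] [[7.0, 23.0, -12.0, 102.0, 6.0, 56.0, -114.0], [-4.0, 36.0, 3.0, 113.0, -4.0, 31.0, -105.0]]
green [ 0.431 -0.238] [[26.0, 20.0, 1.0, 106.0, -0.0, 54.0, -80.0], [24.0, 35.0, 4.0, 117.0, -5.0, 28.0, -76.0]]
green [ 0.495 -0.085] [[12.0, 21.0, -6.0, 104.0, 3.0, 55.0, -103.0], [4.0, 35.0, 5.0, 115.0, -6.0, 29.0, -94.0]]
tin opening 0.05617473607443838 grip 43.01734685897827 t 4.2917
lifted 0.056043786839017305 42.82799184322357 [-0.4  -0.58 -1.85]
```

View pics/s1.png

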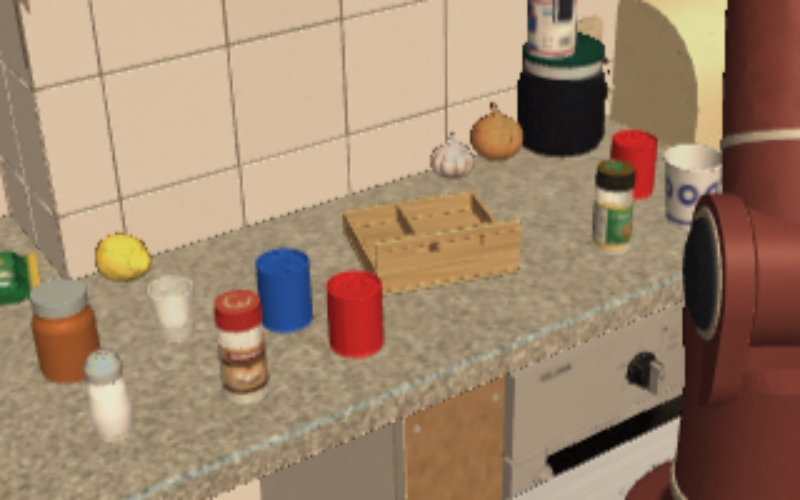

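The tin is held and lifted (at about (553,30) in the crop), and nothing else has moved. I'll place it and pick the salt. The red jar's grasp yaw gets flipped by half a turn to keep joint 7 away from its limit.

```bash
sed -i 's/-17.1/162.9/g' h.py; python3 - <<'E'
from h import *
place("tin")
im,d=optics.camera("scene");a=im[150:270,290:430,::-1]
pick("salt")
im,d=optics.camera("scene");b=im[60:270,150:430,::-1]
cv2.imwrite("pics/s2.png",np.hstack([cv2.resize(a,(400,343)),cv2.resize(b,(400,343))]))
E
```

```text
touch at 0.0 dF 6.315011914521779 grip 43.46420466899872
t 11.6917 F [ 0.32  0.39 -0.71]
salt opening 0.038403713770861894 grip 35.12423909531208 t 16.25
lifted 0.03807117533743223 34.83473738335306 [-0.29 -0.5  -1.45]
```

View pics/s2.png

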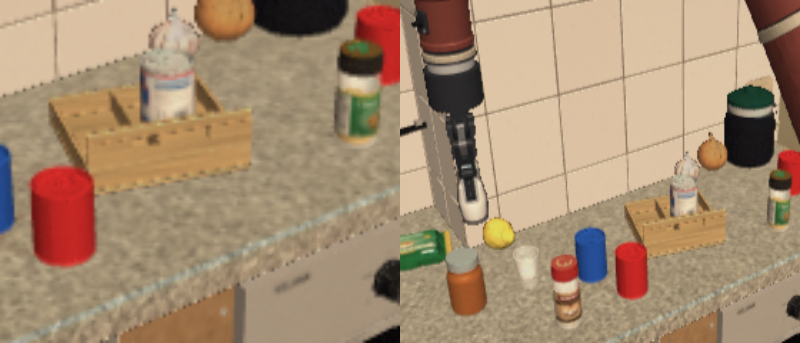

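The tin stands upright in the wide front cell (left panel, (168,85)) and the salt is held (right panel, (472,200)). I'll carry on.

```bash
python3 - <<'E'
from h import *
place("salt")
pick("red")
im,d=optics.camera("top");a=im[130:260,150:440,::-1]
im,d=optics.camera("scene");b=im[60:270,150:430,::-1]
cv2.imwrite("pics/s3.png",np.hstack([cv2.resize(a,(400,343)),cv2.resize(b,(400,343))]))
E
```

```text
touch at 0.0 dF 6.73943769448451 grip 35.82489917753264
t 24.9 F [-0.75 -0.59 -0.4 ]
red opening 0.04362963233631344 grip 35.335257053375244 t 28.8417
lifted 0.04376754468693034 35.74088752269745 [-0.52 -0.74 -1.09]
```

View pics/s3.png

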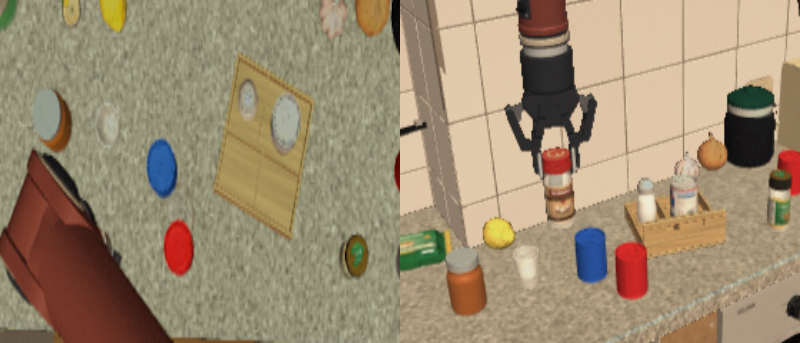

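The salt (left panel, (249,98)) and tin (285,122) stand in their front cells, and the red-lidded jar is held straight. Next I'll place both jars.

```bash
python3 - <<'E'
from h import *
place("red")
pick("green")
place("green")
go(.45,-.25,.3)
im,d=optics.camera("top");a=im[110:260,140:480,::-1]
im,d=optics.camera("scene");b=im[100:300,170:490,::-1]
cv2.imwrite("pics/s4.png",np.hstack([cv2.resize(a,(400,300)),cv2.resize(b,(400,300))]))
cv2.imwrite("pics/s5.png",np.hstack([cv2.resize(im[150:230,300:390,::-1],(400,356)),cv2.resize(a[30:120,150:250],(400,356))]))
E
```

```text
touch at 0.0 dF 5.455378838614108 grip 36.03346288204193
t 36.3417 F [-0.73 -0.34 -0.1 ]
green opening 0.04318520216557895 grip 35.371801257133484 t 39.7
lifted 0.043167649960745805 35.78863799571991 [-0.24 -0.89 -1.71]
touch at 0.0 dF 4.580641150076909 grip 36.09939694404602
t 46.6833 F [ 0.29 -0.34 -0.67]
```

View pics/s4.png

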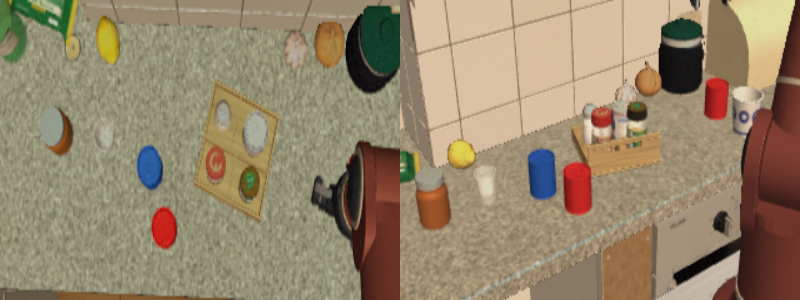

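View pics/s5.png

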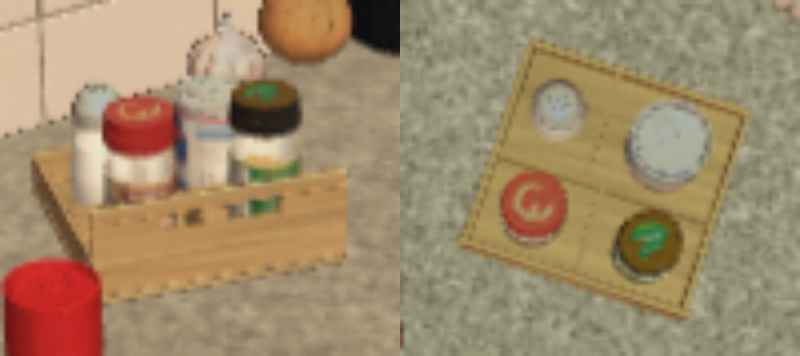

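All four items stand upright in their own cells: salt at (558,110), tin at (668,145), and jars at (534,207) and (648,245) in the right panel. The look-alikes are untouched and the gripper is clear, so I'm handing the job in.

```bash
python3 -c "
from rig import robot
print(robot.finish_job(),robot.get_time_s())"
```

```text
the job is handed in; nothing more can be done
the job is handed in; nothing more can be done
```

The tin, salt shaker and both spice jars are standing upright in their own caddy cells, the look-alikes were left where they stood, and the job was handed in shortly after 47 s on the robot's clock.

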